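# Press a worn packing plug out of a paint pump block

### The job

Take the steel ejector rod by its red handle out of its wooden holder, feel your way with its tip into the off-centre blue guide ring on top of the pump block, and push the yellow plug down through the bore until it drops into the catch ring on the foot below. Then draw the rod out and stand it back fully home in its holder and let go. Be gentle: search with a light touch, never force the rod against the ring or block, leave the plug to the rod alone, and do not disturb the jars, the brush or the scraper.

Things in the scene. Friction and masses are not known exactly. Their poses are not given: they have to be found in the camera images.
- stand: Fixed press-out stand; origin at the centre of the underside of its grey foot (120 x 100 x 8 mm), z up along the bore. Four legs 12 mm square carry an aluminium pump block, 76 x 76 mm in plan, from 50 to 95 mm height, with a vertical 32 mm bore on the origin's axis.
- guide_seat (a point): On the bore's axis, level with the top face (105 mm above the table) of the fixed blue guide ring screwed on the block: 52 mm outside, 10 mm thick, round 14 mm through hole. The ring and its hole sit 5 mm off this axis, in a horizontal direction that differs each time and is not reported: find it by feel or sight.
- plungers (a point): On the bore's axis, 58 mm above the table, level with four spring plungers that hold the plug. They give way at roughly 10 to 25 N of push, rub on the plug for the next 20 mm or so, then let it drop. They leave a free passage of 26 mm for the rod.
- catch (a point): Point on the bore's axis on the upper face of the foot (8 mm above the table), centre of the black rubber catch ring (46 to 50 mm inside, 10 mm high) into which the plug falls.
- plug_center (a point): Centre of the loose yellow plastic plug, a cylinder 30 mm in diameter, 22 mm tall, about 60 g. It starts seated upright in the bore, underside 64 mm and top 86 mm above the table (top 19 mm below the guide ring's top face). It is out once the rod's tip has gone down to about 47 mm above the table; it then drops into the catch ring.
- holder: Fixed wooden rod holder, a block 60 x 60 x 45 mm; origin at the centre of its underside, z up. A vertical 15 mm hole, 35 mm deep (floor 10 mm above the table), opens in the middle of its top with a 2 mm chamfer.
- holder_hole (a point): Centre of the mouth of the holder's hole, 45 mm above the table.
- rod_grip (a point): Centre of the red handle of the loose ejector rod: handle 24 x 24 mm (flats along the point's x and y), 50 mm tall, on a round steel shank 12 mm in diameter and 85 mm long, its foot tapered to 10 mm over 2 mm. 160 g. z points up from tip to handle; the tip is 110 mm below this point. It starts upright in the holder, tip on the hole's floor.
- rod_tip (a point): Centre of the flat lower end (tip) of the ejector rod's shank; z up along the rod. Pressing the tip off-centre can tip the rod a little in the fingers.
- jar_red: Bystander: closed jar of red paint, 60 mm in diameter, 95 mm tall; origin at the centre of its underside.
- jar_ochre: Bystander: closed jar of ochre paint, 60 mm in diameter, 85 mm tall; origin at the centre of its underside.
- brush: Bystander: paint brush lying on the table, about 0.2 m long along its x.
- scraper: Bystander: flat scraper lying on the table, about 0.28 m long along its x.
Things that resemble listed ones, but are neither listed nor needed, are in the scene too. There is more than one size of the part that bears rod_grip; the job needs the largest. Leave any green or turquoise look-alike of the holder alone.

How it is judged:
On the way, in this order (a step that is already met when the one before it is completed fails the run):
1. the rod's tip is in the guide ring's hole, at least 8 mm below its top face (z of rod_tip in the frame of guide_seat below -0.008 m and horizontal distance between rod_tip and guide_seat below 0.009 m and z of plug_center in the frame of catch above 0.055 m), for 0.1 s.
2. the plug has dropped into the catch ring while the rod is still in the bore (z of plug_center in the frame of catch below 0.025 m and horizontal distance between plug_center and catch below 0.025 m and z of rod_tip in the frame of guide_seat below -0.008 m and horizontal distance between rod_tip and guide_seat below 0.012 m), for 0.1 s.
At the end, for the whole second after the job is handed in: The plug rests in the catch ring (its centre less than 25 mm above the foot and within 25 mm of the bore's axis), and the rod stands released and at rest, fully home in the holder: tip at least 30 mm down the hole and within 8 mm of its axis, leaning less than 0.15 rad (z of plug_center in the frame of catch below 0.025 m and horizontal distance between plug_center and catch below 0.025 m and linear speed of each of plug, rod below 0.02 m/s and z of rod_tip in the frame of holder_hole below -0.03 m and horizontal distance between rod_tip and holder_hole below 0.008 m and angle between rod_tip's own z axis and vertical below 0.15 rad); the robot touches nothing.
It fails at once if the rod is pressed against the stand (guide ring or block) with more than 35 N (contact force between rod and stand above 35 N).
It fails at once if the rod is pressed on the plug with more than 50 N (contact force between rod and plug above 50 N).
It fails at once if the fingers touch the plug (contact force between plug and the fingers above 0.5 N).
It fails at once if a jar, the brush or the scraper is moved by more than 20 mm (distance of any of jar_red, jar_ochre, brush, scraper from where it was at the start of the episode above 0.02 m).
It also fails if it takes over 72 s, if anything falls off the work surface, if the arm or the gripper's body presses on something with over 40 N, if the wrist force passes 120 N, or if a joint passes its speed limit or range.

### The arm

A 7-joint arm with a two-finger parallel gripper is mounted at the origin on the work surface. World frame = base frame: x ahead of the robot, y to its left, z up, the work surface at z = 0. Lengths are in m, angles in rad, forces in N, time in s.
With the tool pointing down it reaches from about 0.425 to 0.875 m from the base axis. Payload 4.7 kg.
Tool frame: the origin (TCP) lies on the centre line of the jaws, within the pads' length; the fingertips stand 22 mm ahead of it and the grasp point (between the pads) lies 3 mm ahead of it (ctrl.tcp_to_tips is the z of the fingertips in the tool frame, in m); z points along the fingers, y is the direction in which the jaws open and shut (so a half turn about z gives the same grasp; the last joint's range is limited). The gripper opens to 87 mm and grips with 3 to 60 N. Pads are 19 mm wide; open, the fingers measure 117 mm over their backs; the gripper's body (75 mm by 190 mm) begins 51 mm behind the grasp point.
Start: joints at [1.144, 0.321, -0.07, 1.45, 0.023, 1.371, -0.057], TCP at [0.277, -0.588, 0.245] pointing down, gripper open.
Joint ranges: [-2.86, 2.86], [-0.3, 2.09], [-1.38, 1.24], [0.06, 2.45], [-1.56, 4.7], [0.09, 2.05], [-2.69, 2.69]. Speed limits (rad/s): [2.57, 2.57, 3.14, 3.14, 3.14, 3.14, 3.14].

### API

Orientations are given as a rotation vector (axis times angle).
In Python, from bench import ctrl, cams gives the robot as it stands.
- The arm moves only by the tool move_arm, never from a script. Its argument "deltas" is a list of rows, each an object with "linear": the shift along the tool's x, y, z as a fraction of full scale, a list of three; "turn": the turn, a rotation vector about the tool's x, y, z as a fraction of full scale, a list of three; "claw": the closure, from 0 (fully open) to 1 (shut). In form: [{"linear": [tx, ty, tz], "turn": [wx, wy, wz], "claw": claw}, ...]. A call has 1 to 20 rows; each row shifts and turns the commanded pose from where the row before left it, along the tool's axes as they then stand; what a row does not reach is not made up. Full scale, the value 1, is 0.03 m for a shift and 4 degrees for a turn. A row lasts 1/12 s, in which the tool goes at most 41.7 mm and 7.16 degrees, less where a joint would pass 70% of its speed; a pose out of reach is approached as far as the arm can. A call with a number of a shift or a turn outside -1 to 1 is refused whole. A call with a gripper value outside its range is refused whole. The fingers move at their own pace and stop on an object; "grip_force" is the grip in N (left out, the last holds). Time passes only in rows, so rows that do not move let the fingers close. It gives the time, the measured TCP pose, the force and the opening at its end, in the units of the state.
- ctrl.get_state(): the state, without advancing time (a new reading comes with each control period).
- cams.get_image(name): name is "scene" or "top"; returns a dict with "image" (384x512x3 uint8, red, green, blue), "K" (3x3 intrinsics, pixels), "world_from_camera" (4x4, takes a point from camera to world coordinates). Camera axes: x right, y down, z forward; pixel columns grow to the right and rows downward; lengths in m; the calibration is good to about 2 mm. A picture is of the moment at which its call begins. There is no depth.
- ctrl.close_job(): hands the job in, once; it reports no verdict.
The state is a dict: "time": time; "joint_positions": joint angles; "qd": joint speeds; "joint_torque": joint torques, N m; "position": TCP position; "tool_rot": TCP orientation; "ft_force": force on the tool from outside, world axes, zero at the start; "torque": the same for the moment, N m; "grip_width": opening from 0.0 (shut) to 1.0 (fully open).
Only numpy, scipy, OpenCV 4.12 (cv2) and the standard library are available. Lean on these libraries where they do the work, as an engineer would, in place of code of your own. Each camera call takes 0.05 s, during which the arm holds its last target. There are 200 camera calls.

## Working session

There is one attempt and no reset: what is moved stays moved. The work goes in short steps, Python scripts to look and compute and a tool call to move; the robot and the scene stay as the last step left them, time stands still between calls to the robot, and variables do not carry over. Pictures are saved under pics/ and viewed, about 8 in all and at most 12, crops included, and the job is handed in when it is done.

Besides the shell and the picture viewer there is one more tool, called after "Call:" as name(argument=value, ...) on one line, values as JSON. move_arm: Moves the arm, as the interface text tells. Shift numbers are shares of 0.03 m and turn numbers shares of 4 degrees, none past 1 either way. Its arguments: {"type":"object","properties":{"deltas":{"type":"array"},"grip_force":{"type":"number"}},"required":["deltas"]}

```bash
mkdir -p pics; cat > h.py <<'E'
import numpy as np, cv2
from bench import ctrl, cams
def grab(n):
    d=cams.get_image(n); return d["image"][:,:,::-1].copy(),np.array(d["K"]),np.array(d["world_from_camera"])
def px2w(K,T,u,v,z):
    r=T[:3,:3]@np.linalg.inv(K)@np.array([u,v,1.]); o=T[:3,3]
    return o+r*(z-o[2])/r[2]
def w2px(K,T,p):
    c=np.linalg.inv(T)@np.append(p,1.); q=K@c[:3]; return q[:2]/q[2]
E
python3 - <<'E'
from h import *
for n in("scene","top"):
    i,K,T=grab(n); cv2.imwrite(f"pics/{n}0.png",i); np.savez(n+"0.npz",i=i,K=K,T=T); print(n,K.round(1).tolist(),T.round(3).tolist())
s=ctrl.get_state(); print(s, ctrl.tcp_to_tips)
E
```

```text
scene [[389.6, 0.0, 252.8], [0.0, 389.6, 196.0], [0.0, 0.0, 1.0]] [[-0.691, 0.467, -0.552, 1.073], [0.723, 0.443, -0.53, 0.54], [-0.004, -0.765, -0.644, 0.731], [0.0, 0.0, 0.0, 1.0]]
top [[410.1, 0.0, 251.1], [0.0, 410.1, 193.0], [0.0, 0.0, 1.0]] [[-0.01, -0.984, 0.177, 0.34], [-1.0, 0.01, 0.001, 0.003], [-0.003, -0.177, -0.984, 1.163], [0.0, 0.0, 0.0, 1.0]]
{'time': 0.1, 'joint_positions': array([ 1.144103  ,  0.32174542, -0.07004975,  1.45156056,  0.02261171,
        1.37076954, -0.05688645]), 'qd': array([ 2.25676003e-03, -1.91214230e-03, -1.24044700e-03, -4.65047731e-03,
       -6.96080889e-05,  1.14219972e-05,  1.07312492e-04]), 'joint_torque': array([-6.02317286e-04, -4.92572486e+01, -4.05899137e-01, -3.13400352e+01,
       -6.40489510e-02,  3.95426864e-02,  7.92841070e-05]), 'position': array([ 0.27707007, -0.58749175,  0.24356902]), 'tool_rot': array([-3.06400860e+00, -6.86465342e-01,  7.56597565e-04]), 'ft_force': array([0.08513014, 0.29132336, 0.1368596 ]), 'torque': array([ 0.00379263, -0.00024584, -0.02567669]), 'grip_width': 1.0007070804813585} 0.022
```

View pics/scene0.png

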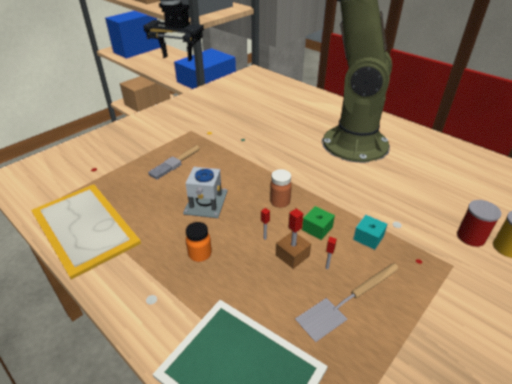

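View pics/top0.png

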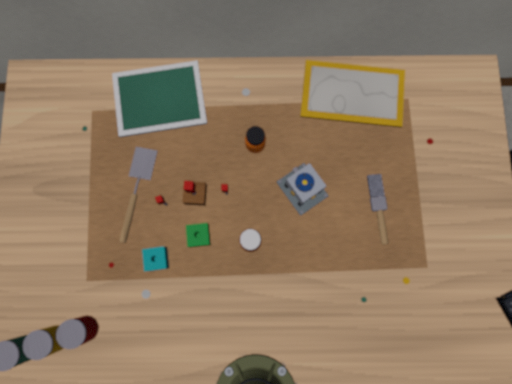

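The overview shows three candidate rods:
- scene (295,222) / top (189,186), in the brown wooden holder, with the largest handle
- scene (265,215) / top (225,188), smaller
- scene (331,245) / top (160,199), smaller

The green and turquoise blocks are decoys. The stand is at scene (205,190) / top (304,183). I'll confirm in an enlarged crop.

```bash
python3 - <<'E'
from h import *
s=np.load("scene0.npz");t=np.load("top0.npz")
a=cv2.resize(s["i"][195:275,240:350],None,fx=3.6,fy=3.6,interpolation=2)
b=cv2.resize(t["i"][165:215,145:235],None,fx=4.4,fy=4.4,interpolation=2)
c=cv2.resize(t["i"][155:215,270:335],None,fx=5,fy=5,interpolation=2)
d=cv2.resize(s["i"][160:220,175:235],None,fx=5,fy=5,interpolation=2)
W=np.zeros((600,800,3),np.uint8)
for im,x,y in((a,0,0),(b,400,0),(c,0,292),(d,400,292)):
    W[y:y+im.shape[0],x:x+im.shape[1]]=im[:600-y,:800-x]
cv2.imwrite("pics/crop1.png",W)
def blob(im,lo,hi,roi):
    x0,y0,x1,y1=roi;h=cv2.cvtColor(im[y0:y1,x0:x1],cv2.COLOR_BGR2HSV)
    m=cv2.inRange(h,lo,hi);n,l,st,ce=cv2.connectedComponentsWithStats(m)
    k=1+st[1:,4].argmax();return ce[k]+[x0,y0],st[k]
T,K=t["T"],t["K"]
# ring blue
for nm,z,lo,hi,roi in(("ring",.105,(100,120,60),(125,255,255),(285,165,325,200)),):
    c_,st=blob(t["i"],lo,hi,roi);print(nm,c_,st,px2w(K,T,*c_,z).round(4))
for roi in((178,175,200,198),(215,178,235,198),(150,190,168,208)):
    c_,st=blob(t["i"],(0,150,90),(8,255,255),roi);print("red",c_,st,px2w(K,T,*c_,.145).round(4))
c_,st=blob(s["i"],(100,120,60),(125,255,255),(185,160,225,190));print("ring s",c_,st,px2w(s["K"],s["T"],*c_,.105).round(4))
for roi in((285,200,305,240),(258,200,272,230),(324,230,340,260)):
    c_,st=blob(s["i"],(0,150,90),(8,255,255),roi);print("red s",c_,st,px2w(s["K"],s["T"],*c_,.12).round(4))
E
```

```text
ring [304.27374302 181.88826816] [ 11   9  18  17 179] [ 0.5584 -0.1363  0.105 ]
red [187.95789474 185.        ] [ 5  5 11 11 95] [0.5451 0.1637 0.145 ]
red [224.1 187.1] [ 6  6  7  8 50] [0.5387 0.0722 0.145 ]
red [158.60377358 198.73584906] [ 5  5  8  9 53] [0.5106 0.2371 0.145 ]
ring s [203.91925466 175.01242236] [ 11  10  17  11 161] [ 0.5635 -0.1312  0.105 ]
red s [295.4453125 219.4140625] [  4   8  14  24 256] [0.5426 0.1636 0.12  ]
red s [265.         215.11570248] [  3   8   9  15 121] [0.5796 0.1037 0.12  ]
red s [330.94262295 244.42622951] [  2   7  11  17 122] [0.5509 0.2667 0.12  ]
```

View pics/crop1.png

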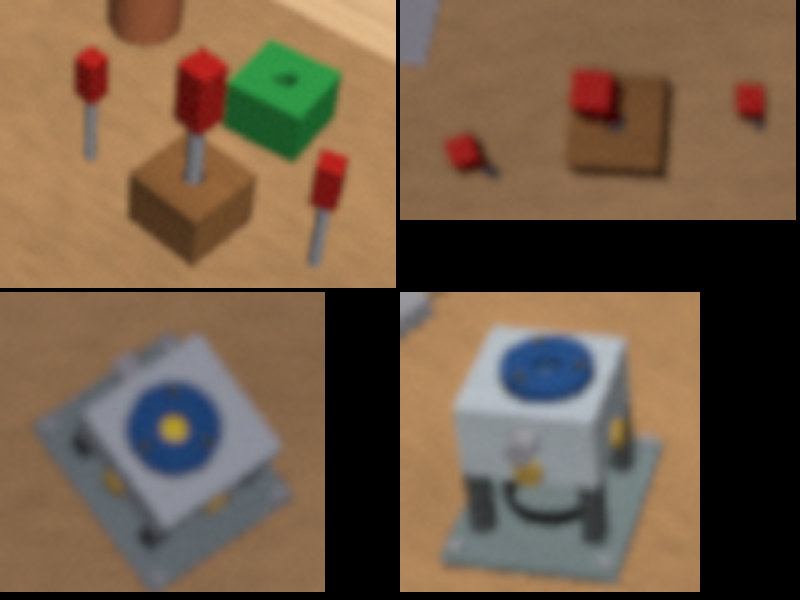

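The crop confirms it: the largest handle stands in the brown holder. The plug's yellow shows through the ring's hole at top px ≈(304.8,182.2). Next I'll refine the hole, the handle yaw, and the holder position.

```bash
python3 - <<'E'
from h import *
s=np.load("scene0.npz");t=np.load("top0.npz");T,K=t["T"],t["K"];im=t["i"]
h=cv2.cvtColor(im,cv2.COLOR_BGR2HSV)
def sub(im,x0,y0,x1,y1,f=8): return cv2.resize(im[y0:y1,x0:x1],None,fx=f,fy=f,interpolation=cv2.INTER_CUBIC)
def back(c,x0,y0,f=8): return (np.array(c)+.5)/f-.5+[x0,y0]
def W(p,z,T=T,K=K): return px2w(K,T,*p,z)[:2].round(4)
# handle
r=(178,174,202,198);q=sub(im,*r);hh=cv2.cvtColor(q,cv2.COLOR_BGR2HSV)
m=((hh[...,0]<10)|(hh[...,0]>172))&(hh[...,1]>170)&(hh[...,2]>110)
m=m.astype(np.uint8)
for th in(110,150,175,190,200):
    mm=(m*(hh[...,2]>th)).astype(np.uint8);pts=cv2.findNonZero(mm)
    if pts is None: continue
    (c,sz,a)=cv2.minAreaRect(pts);p=back(c,*r[:2]);print("handle",th,p.round(2),np.array(sz)/8,round(a,1),W(p,.145))
# wood block: darker brown
r=(176,176,214,212);q=sub(im,*r);hh=cv2.cvtColor(q,cv2.COLOR_BGR2HSV);print("V mat/blk",h[208,180],h[200,195],h[190,203])
m=((hh[...,2]<115)&((hh[...,0]<25))).astype(np.uint8);m=cv2.morphologyEx(m,cv2.MORPH_OPEN,np.ones((9,9)))
n,l,st,ce=cv2.connectedComponentsWithStats(m);k=1+st[1:,4].argmax()
(c,sz,a)=cv2.minAreaRect(cv2.findNonZero((l==k).astype(np.uint8)));p=back(c,*r[:2]);print("block",p,np.array(sz)/8,a,W(p,.045),cv2.boxPoints((c,sz,a)).tolist())
# ring hole yellow, ring outline
r=(288,166,322,200);q=sub(im,*r);hh=cv2.cvtColor(q,cv2.COLOR_BGR2HSV)
for nm,m in(("ring",cv2.inRange(hh,(95,110,40),(128,255,255))),("yel",cv2.inRange(hh,(15,60,90),(40,255,255)))):
    cs,_=cv2.findContours(m,cv2.RETR_EXTERNAL,cv2.CHAIN_APPROX_NONE);cs=sorted(cs,key=cv2.contourArea)[-1]
    e=cv2.fitEllipse(cs);p=back(e[0],*r[:2]);print(nm,p.round(2),np.array(e[1])/8,W(p,.105),W(p,.095),W(p,.086))
# scene ring
T2,K2=s["T"],s["K"];r=(190,162,222,190);q=sub(s["i"],*r);hh=cv2.cvtColor(q,cv2.COLOR_BGR2HSV)
m=cv2.inRange(hh,(95,110,40),(128,255,255));cs=sorted(cv2.findContours(m,0,1)[0],key=cv2.contourArea)[-1]
x,y,w,hg=cv2.boundingRect(cs);p=back((x+w/2,y+hg/2),*r[:2]);print("s ring",p,w/8,hg/8,W(p,.100,T2,K2))
cv2.imwrite("pics/x.png",q)
# expected from top est
for z in(.105,.095): print(w2px(K2,T2,np.array([.559,-.1363,z])))
# stand from corners of block face
E
```

```text
handle 110 [187.9  185.23] [8.914217   9.56275558] 7.3 [0.5445 0.1639]
handle 150 [187.48 184.77] [6.39070129 5.8097291 ] 2.5 [0.5457 0.1649]
V mat/blk [ 15 115 140] [ 14 149 113] [ 14 153 107]
block [194.99965668 193.29931641] [23.07560158 24.2881031 ] 4.214178562164307 [0.5416 0.1596] [[56.305152893066406, 232.00143432617188], [70.58365631103516, 38.22194290161133], [254.68936157226562, 51.787628173828125], [240.41085815429688, 245.56712341308594]]
ring [304.25 181.86] [17.0742054  17.31981468] [ 0.5584 -0.1362] [ 0.5605 -0.1375] [ 0.5624 -0.1387]
yel [318.38 168.27] [5.75261879 8.87082195] [ 0.5948 -0.1748] [ 0.5972 -0.1765] [ 0.5994 -0.178 ]
s ring [203.9375 175.0625] 17.5 12.0 [ 0.5595 -0.1363]
[203.92611299 173.49292692]
[204.2393682  176.46567787]
```

Call:
move_arm(deltas=[{"linear":[0.93,-0.94,0],"turn":[0,0,0],"claw":0},{"linear":[0.93,-0.94,0],"turn":[0,0,0],"claw":0},{"linear":[0.93,-0.94,0],"turn":[0,0,0],"claw":0},{"linear":[0.93,-0.94,0],"turn":[0,0,0],"claw":0},{"linear":[0.93,-0.94,0],"turn":[0,0,0],"claw":0},{"linear":[0.93,-0.94,0],"turn":[0,0,0],"claw":0},{"linear":[0.93,-0.94,0],"turn":[0,0,0],"claw":0},{"linear":[0.93,-0.94,0],"turn":[0,0,0],"claw":0},{"linear":[0.93,-0.94,0],"turn":[0,0,0],"claw":0},{"linear":[0.93,-0.94,0],"turn":[0,0,0],"claw":0},{"linear":[0.93,-0.94,0],"turn":[0,0,0],"claw":0},{"linear":[0.93,-0.94,0],"turn":[0,0,0],"claw":0},{"linear":[0.93,-0.94,0],"turn":[0,0,0],"claw":0},{"linear":[0.93,-0.94,0],"turn":[0,0,0],"claw":0},{"linear":[0.93,-0.94,0],"turn":[0,0,0],"claw":0},{"linear":[0.93,-0.94,0],"turn":[0,0,0],"claw":0},{"linear":[0.93,-0.94,0],"turn":[0,0,0],"claw":0},{"linear":[0.93,-0.94,0],"turn":[0,0,0],"claw":0},{"linear":[0.93,-0.94,0],"turn":[0,0,0],"claw":0},{"linear":[0.93,-0.94,0],"turn":[0,0,0],"claw":0}])

```text
time: 1.77
position: [0.5415, 0.1618, 0.2443]
tool_rot: [3.065, 0.686, -0.0]
ft_force: [-0.1, -0.5, -0.3]
grip_width: 0.995
```

Call:
move_arm(deltas=[{"linear":[0,0,0],"turn":[0,0,-1],"claw":0.1},{"linear":[0,0,0],"turn":[0,0,-1],"claw":0.2},{"linear":[0,0,0],"turn":[0,0,-1],"claw":0.3},{"linear":[0,0,0],"turn":[0,0,-1],"claw":0.3},{"linear":[0,0,0],"turn":[0,0,-1],"claw":0.3},{"linear":[0,0,0],"turn":[0,0,-1],"claw":0.3},{"linear":[0,0,0],"turn":[0,0,-1],"claw":0.3},{"linear":[0,0,0],"turn":[0,0,-1],"claw":0.3},{"linear":[0,0,0],"turn":[0,0,-1],"claw":0.3},{"linear":[0,0,0],"turn":[0,0,-1],"claw":0.3},{"linear":[0,0,0],"turn":[0,0,-1],"claw":0.3},{"linear":[0,0,0],"turn":[0,0,-1],"claw":0.3},{"linear":[0,0,0],"turn":[0,0,-1],"claw":0.3},{"linear":[0,0,0],"turn":[0,0,-1],"claw":0.3},{"linear":[0,0,0],"turn":[0,0,-1],"claw":0.3},{"linear":[0,0,0],"turn":[0,0,0],"claw":0.3},{"linear":[0,0,0],"turn":[0,0,0],"claw":0.3}])

```text
time: 3.18
position: [0.5411, 0.1601, 0.2442]
tool_rot: [-2.313, -2.125, 0.001]
ft_force: [-0.8, -0.2, 0.2]
grip_width: 0.699
```

```bash
cat >> h.py <<'E'
from scipy.spatial.transform import Rotation as Ro
def rel(target,yaw=None):
    "tool-frame shift (in shares) to take the TCP to target; prints state"
    s=ctrl.get_state();R=Ro.from_rotvec(s["tool_rot"]).as_matrix()
    print("t",round(s["time"],2),"pos",s["position"].round(4),"F",s["ft_force"].round(2),"tq",s["torque"].round(2),"grip",round(s["grip_width"],3))
    print("R",R.round(3).tolist(),"yaw y",np.degrees(np.arctan2(R[1,1],R[0,1])).round(2))
    print("shares",(R.T@(np.array(target)-s["position"])/.03).round(3))
E
python3 - <<'E'
from h import *
rel([.544,.164,.123])
E
```

```text
t 3.18 pos [0.5411 0.1601 0.2442] F [-0.76 -0.24  0.16] tq [-0.04 -0.12 -0.06] grip 0.699
R [[0.085, 0.996, -0.001], [0.996, -0.085, -0.0], [-0.0, -0.001, -1.0]] yaw y -4.86
shares [0.138 0.087 4.039]
```

Call:
move_arm(deltas=[{"linear":[0.14,0.09,0.5],"turn":[0,0,0],"claw":0.3},{"linear":[0,0,0.5],"turn":[0,0,0],"claw":0.3},{"linear":[0,0,0.5],"turn":[0,0,0],"claw":0.3},{"linear":[0,0,0.5],"turn":[0,0,0],"claw":0.3},{"linear":[0,0,0.5],"turn":[0,0,0],"claw":0.3},{"linear":[0,0,0.5],"turn":[0,0,0],"claw":0.3},{"linear":[0,0,0.5],"turn":[0,0,0],"claw":0.3},{"linear":[0,0,0.5],"turn":[0,0,0],"claw":0.3},{"linear":[0,0,0],"turn":[0,0,0],"claw":0.3},{"linear":[0,0,0],"turn":[0,0,0],"claw":0.3}], grip_force=15)

```text
time: 4.02
position: [0.5435, 0.1643, 0.1232]
tool_rot: [-2.311, -2.126, 0.003]
ft_force: [-0.1, -0.2, 0.1]
grip_width: 0.696
```

```bash
python3 - <<'E'
from h import *
rel([.544,.164,.123])
a,K,T=grab("scene");b,_,_=grab("top")
W=np.zeros((400,800,3),np.uint8)
W[:,:400]=cv2.resize(a[175:275,245:345],(400,400),interpolation=2);W[:,400:]=cv2.resize(b[140:240,145:245],(400,400),interpolation=2)
cv2.imwrite("pics/g1.png",W)
E
```

```text
t 4.02 pos [0.5435 0.1643 0.1232] F [-0.14 -0.16  0.1 ] tq [-0.01 -0.07  0.01] grip 0.696
R [[0.083, 0.997, -0.003], [0.997, -0.083, -0.0], [-0.0, -0.003, -1.0]] yaw y -4.76
shares [-0.009  0.018  0.007]
```

View pics/g1.png

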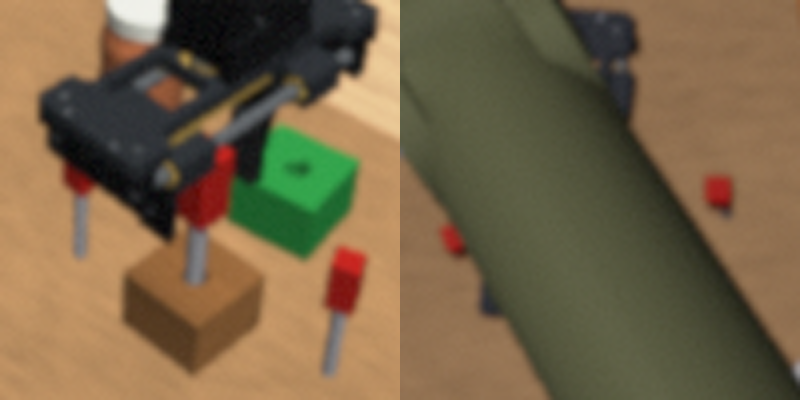

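The handle sits between the open fingers (scene crop ≈(205,190)), so I'll close on it.

Call:
move_arm(deltas=[{"linear":[0,0,0],"turn":[0,0,0],"claw":0.5},{"linear":[0,0,0],"turn":[0,0,0],"claw":0.7},{"linear":[0,0,0],"turn":[0,0,0],"claw":0.8},{"linear":[0,0,0],"turn":[0,0,0],"claw":1},{"linear":[0,0,0],"turn":[0,0,0],"claw":1},{"linear":[0,0,0],"turn":[0,0,0],"claw":1},{"linear":[0,0,0],"turn":[0,0,0],"claw":1}], grip_force=12)

```text
time: 4.7
position: [0.5444, 0.1642, 0.1246]
tool_rot: [2.311, 2.127, -0.0]
ft_force: [-1.4, -1.4, 1.7]
grip_width: 0.277
```

```bash
python3 - <<'E'
from h import *
rel([.544,.164,.123])
E
```

```text
t 4.7 pos [0.5444 0.1642 0.1246] F [-1.36 -1.39  1.7 ] tq [-0.08  0.1  -0.04] grip 0.277
R [[0.083, 0.997, 0.0], [0.997, -0.083, -0.0], [-0.0, 0.0, -1.0]] yaw y -4.75
shares [-0.007 -0.013  0.053]
```

Call:
move_arm(deltas=[{"linear":[0,0,0],"turn":[0,0,0],"claw":1},{"linear":[0,0,0],"turn":[0,0,0],"claw":1},{"linear":[0,0,0],"turn":[0,0,0],"claw":1},{"linear":[0,0,-0.2],"turn":[0,0,0],"claw":1},{"linear":[0,0,-0.3],"turn":[0,0,0],"claw":1},{"linear":[0,0,-0.5],"turn":[0,0,0],"claw":1},{"linear":[0,0,-0.5],"turn":[0,0,0],"claw":1},{"linear":[0,0,-0.5],"turn":[0,0,0],"claw":1},{"linear":[0,0,-0.5],"turn":[0,0,0],"claw":1},{"linear":[0,0,-0.5],"turn":[0,0,0],"claw":1},{"linear":[0,0,-0.5],"turn":[0,0,0],"claw":1},{"linear":[0,0,-0.5],"turn":[0,0,0],"claw":1},{"linear":[0,0,-0.5],"turn":[0,0,0],"claw":1},{"linear":[0,0,0],"turn":[0,0,0],"claw":1},{"linear":[0,0,0],"turn":[0,0,0],"claw":1},{"linear":[0,0,0],"turn":[0,0,0],"claw":1}], grip_force=50)

```text
time: 6.03
position: [0.5438, 0.164, 0.2588]
tool_rot: [-2.311, -2.127, 0.002]
ft_force: [-0.8, -0.9, -0.9]
grip_width: 0.273
```

```bash
python3 - <<'E'
from h import *
rel([.559,-.1363,.245])
a,K,T=grab("scene");np.savez("s1.npz",i=a,K=K,T=T)
c=w2px(K,T,[.544,.164,.14]);x,y=c.astype(int);print(c)
cv2.imwrite("pics/g2.png",cv2.resize(a[y-75:y+75,x-75:x+75],(600,600),interpolation=2))
E
```

```text
t 6.03 pos [0.5438 0.164  0.2588] F [-0.83 -0.88 -0.93] tq [-0.05 -0.1  -0.02] grip 0.273
R [[0.083, 0.997, -0.001], [0.997, -0.083, -0.001], [-0.001, -0.001, -1.0]] yaw y -4.74
shares [-9.934  1.334  0.467]
[295.79034977 213.31292468]
```

View pics/g2.png

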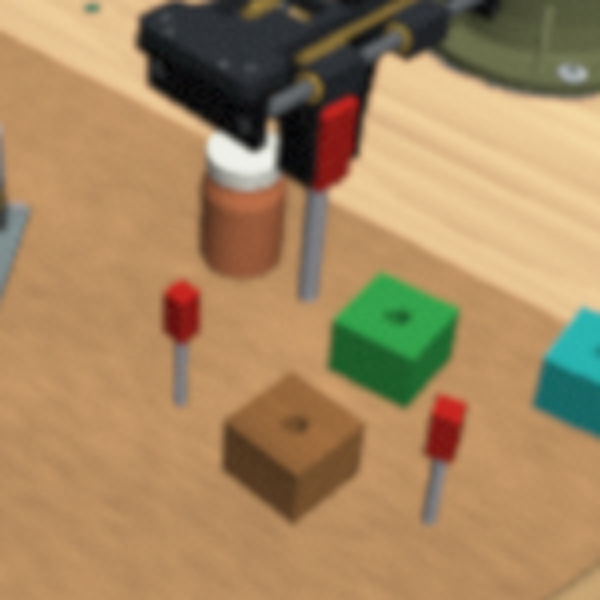

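The rod is held upright and clear. The tip is at crop (308,298), which is px ≈(297,212.5). The holder mouth is at crop (296,424), px ≈(294,244). Now I'll carry it to just short of the stand.

Call:
move_arm(deltas=[{"linear":[-0.6,0.08,0],"turn":[0,0,0],"claw":1},{"linear":[-0.6,0.08,0],"turn":[0,0,0],"claw":1},{"linear":[-0.6,0.08,0],"turn":[0,0,0],"claw":1},{"linear":[-0.6,0.08,0],"turn":[0,0,0],"claw":1},{"linear":[-0.6,0.08,0],"turn":[0,0,0],"claw":1},{"linear":[-0.6,0.08,0],"turn":[0,0,0],"claw":1},{"linear":[-0.6,0.08,0],"turn":[0,0,0],"claw":1},{"linear":[-0.6,0.08,0],"turn":[0,0,0],"claw":1},{"linear":[-0.6,0.08,0],"turn":[0,0,0],"claw":1},{"linear":[-0.6,0.08,0],"turn":[0,0,0],"claw":1},{"linear":[-0.6,0.08,0],"turn":[0,0,0],"claw":1},{"linear":[-0.6,0.08,0],"turn":[0,0,0],"claw":1},{"linear":[-0.6,0.08,0],"turn":[0,0,0],"claw":1},{"linear":[-0.6,0.08,0],"turn":[0,0,0],"claw":1},{"linear":[-0.6,0.08,0],"turn":[0,0,0],"claw":1},{"linear":[-0.6,0.08,0],"turn":[0,0,0],"claw":1},{"linear":[-0.33,0.05,0.3],"turn":[0,0,0],"claw":1},{"linear":[0,0,0.3],"turn":[0,0,0],"claw":1},{"linear":[0,0,0],"turn":[0,0,0],"claw":1},{"linear":[0,0,0],"turn":[0,0,0],"claw":1}])

```text
time: 7.75
position: [0.5587, -0.134, 0.24]
tool_rot: [-2.307, -2.128, 0.001]
ft_force: [-0.1, 0.7, -1.5]
grip_width: 0.273
```

```bash
python3 - <<'E'
from h import *
rel([.559,-.1363,.235])
a,K,T=grab("scene");np.savez("s2.npz",i=a,K=K,T=T)
print("hole",px2w(K,T,294,244,.045),"tip1",px2w(K,T,297,212.5,.1442))
p=ctrl.get_state()["position"]
print("exp tip px",w2px(K,T,[p[0],p[1],p[2]-.1146]),"ring c px",w2px(K,T,[.559,-.1363,.105]))
cv2.imwrite("pics/g3.png",cv2.resize(a[130:220,155:255],(800,720),interpolation=2)[:600])
E
```

```text
t 7.75 pos [ 0.5587 -0.134   0.24  ] F [-0.07  0.71 -1.53] tq [ 0.04 -0.08 -0.04] grip 0.273
R [[0.081, 0.997, -0.003], [0.997, -0.081, 0.002], [0.002, -0.003, -1.0]] yaw y -4.63
shares [-0.076  0.016  0.166]
hole [0.54624222 0.16851533 0.045     ] tip1 [0.5438217  0.16694206 0.1442    ]
exp tip px [203.7766979  167.45483769] ring c px [203.92611299 173.49292692]
```

View pics/g3.png

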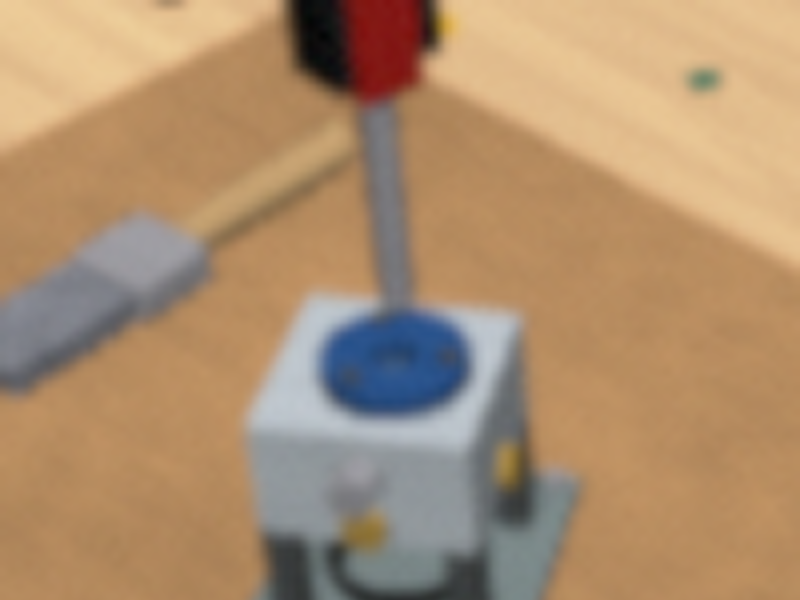

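Tip at px ≈(204.9,168.2) and ring hole at ≈(204.5,173.8), so the rod sits over the hole to within 1–3 mm. I'll let it settle, lower it to about 5 mm above the ring, and recheck.

Call:
move_arm(deltas=[{"linear":[-0.04,0.04,0.2],"turn":[0,0,0],"claw":1},{"linear":[0,0,0.2],"turn":[0,0,0],"claw":1},{"linear":[0,0,0.1],"turn":[0,0,0],"claw":1},{"linear":[0,0,0],"turn":[0,0,0],"claw":1},{"linear":[0,0,0],"turn":[0,0,0],"claw":1},{"linear":[0,0,0],"turn":[0,0,0],"claw":1},{"linear":[0,0,0],"turn":[0,0,0],"claw":1},{"linear":[0,0,0],"turn":[0,0,0],"claw":1}])

```text
time: 8.47
position: [0.5608, -0.1373, 0.2268]
tool_rot: [2.311, 2.127, 0.0]
ft_force: [-0.1, 0.1, -1.9]
grip_width: 0.272
```

```bash
python3 - <<'E'
from h import *
rel([.560,-.1373,.2236])
E
```

```text
t 8.47 pos [ 0.5608 -0.1373  0.2268] F [-0.1   0.14 -1.95] tq [ 0.01 -0.06  0.01] grip 0.272
R [[0.083, 0.997, 0.001], [0.997, -0.083, -0.0], [-0.0, 0.001, -1.0]] yaw y -4.75
shares [-0.003 -0.025  0.108]
```

Call:
move_arm(deltas=[{"linear":[0,-0.025,0.1],"turn":[0,0,0],"claw":1},{"linear":[0,0,0.1],"turn":[0,0,0],"claw":1},{"linear":[0,0,0.04],"turn":[0,0,0],"claw":1},{"linear":[0,0,0.04],"turn":[0,0,0],"claw":1},{"linear":[0,0,0],"turn":[0,0,0],"claw":1},{"linear":[0,0,0],"turn":[0,0,0],"claw":1}])

```text
time: 8.97
position: [0.5598, -0.1372, 0.218]
tool_rot: [-2.311, -2.128, 0.0]
ft_force: [0.2, 0.0, -1.2]
grip_width: 0.274
```

Call:
move_arm(deltas=[{"linear":[0,0,0.04],"turn":[0,0,0],"claw":1},{"linear":[0,0,0.04],"turn":[0,0,0],"claw":1},{"linear":[0,0,0],"turn":[0,0,0],"claw":1},{"linear":[0,0,0],"turn":[0,0,0],"claw":1}])

```text
time: 9.3
position: [0.5598, -0.1372, 0.2156]
tool_rot: [-2.311, -2.128, 0.0]
ft_force: [0.2, 0.2, -0.9]
grip_width: 0.272
```

Call:
move_arm(deltas=[{"linear":[0,0,0.04],"turn":[0,0,0],"claw":1},{"linear":[0,0,0.04],"turn":[0,0,0],"claw":1},{"linear":[0,0,0],"turn":[0,0,0],"claw":1},{"linear":[0,0,0],"turn":[0,0,0],"claw":1}])

```text
time: 9.63
position: [0.5598, -0.1372, 0.2132]
tool_rot: [-2.311, -2.128, 0.0]
ft_force: [0.6, 0.6, -1.7]
grip_width: 0.274
```

```bash
python3 - <<'E'
from h import *
rel([.560,-.1373,.2056])
E
```

```text
t 9.63 pos [ 0.5598 -0.1372  0.2132] F [ 0.58  0.57 -1.74] tq [-0.04 -0.09  0.01] grip 0.274
R [[0.083, 0.997, -0.0], [0.997, -0.083, 0.0], [-0.0, -0.0, -1.0]] yaw y -4.74
shares [-0.004  0.008  0.254]
```

No axial contact at 6 mm below the nominal ring top, so the tip is in the hole. Continuing gently.

Call:
move_arm(deltas=[{"linear":[0,0,0.05],"turn":[0,0,0],"claw":1},{"linear":[0,0,0.05],"turn":[0,0,0],"claw":1},{"linear":[0,0,0.05],"turn":[0,0,0],"claw":1},{"linear":[0,0,0.05],"turn":[0,0,0],"claw":1},{"linear":[0,0,0.05],"turn":[0,0,0],"claw":1},{"linear":[0,0,0],"turn":[0,0,0],"claw":1},{"linear":[0,0,0],"turn":[0,0,0],"claw":1},{"linear":[0,0,0],"turn":[0,0,0],"claw":1}])

```text
time: 10.3
position: [0.5599, -0.1372, 0.2059]
tool_rot: [2.311, 2.127, 0.0]
ft_force: [-0.9, 0.3, -1.6]
grip_width: 0.269
```

```bash
python3 - <<'E'
from h import *
rel([.560,-.1373,.2006])
a,K,T=grab("scene");np.savez("s3.npz",i=a,K=K,T=T)
cv2.imwrite("pics/g4.png",cv2.resize(a[140:220,165:245],(600,600),interpolation=2))
E
```

```text
t 10.3 pos [ 0.5599 -0.1372  0.2059] F [-0.9   0.3  -1.55] tq [-0.04 -0.12  0.01] grip 0.269
R [[0.083, 0.997, 0.0], [0.997, -0.083, -0.0], [-0.0, 0.0, -1.0]] yaw y -4.75
shares [-0.004  0.004  0.177]
```

View pics/g4.png

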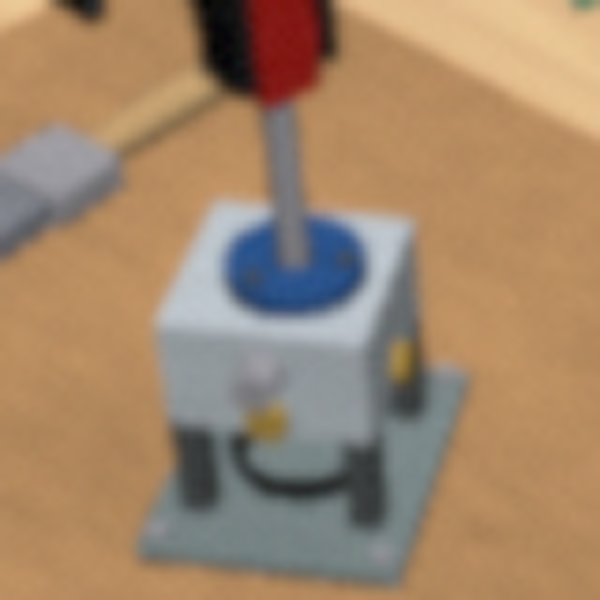

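The picture shows the shank entering the ring hole at crop (293,262). Next I lower onto the plug and push slowly.

Call:
move_arm(deltas=[{"linear":[0,0,0.04],"turn":[0,0,0],"claw":1},{"linear":[0,0,0.04],"turn":[0,0,0],"claw":1},{"linear":[0,0,0.04],"turn":[0,0,0],"claw":1},{"linear":[0,0,0.04],"turn":[0,0,0],"claw":1},{"linear":[0,0,0.03],"turn":[0,0,0],"claw":1},{"linear":[0,0,0.03],"turn":[0,0,0],"claw":1},{"linear":[0,0,0],"turn":[0,0,0],"claw":1}])

```text
time: 10.93
position: [0.5599, -0.1371, 0.1995]
tool_rot: [2.311, 2.128, 0.0]
ft_force: [-1.4, -0.2, 0.2]
grip_width: 0.271
```

Call:
move_arm(deltas=[{"linear":[0,0,0.03],"turn":[0,0,0],"claw":1},{"linear":[0,0,0.03],"turn":[0,0,0],"claw":1},{"linear":[0,0,0],"turn":[0,0,0],"claw":1}])

```text
time: 11.18
position: [0.5603, -0.1367, 0.1986]
tool_rot: [2.311, 2.128, 0.001]
ft_force: [-0.8, 0.8, 5.7]
grip_width: 0.273
```

Call:
move_arm(deltas=[{"linear":[0,0,0.03],"turn":[0,0,0],"claw":1},{"linear":[0,0,0.03],"turn":[0,0,0],"claw":1},{"linear":[0,0,0],"turn":[0,0,0],"claw":1}])

```text
time: 11.43
position: [0.5604, -0.1363, 0.1974]
tool_rot: [2.31, 2.128, 0.002]
ft_force: [-2.6, 1.5, 8.7]
grip_width: 0.271
```

Call:
move_arm(deltas=[{"linear":[0,0,0.03],"turn":[0,0,0],"claw":1},{"linear":[0,0,0.03],"turn":[0,0,0],"claw":1},{"linear":[0,0,0],"turn":[0,0,0],"claw":1}])

```text
time: 11.68
position: [0.5604, -0.1361, 0.1962]
tool_rot: [2.31, 2.128, 0.001]
ft_force: [-4.0, 2.2, 11.7]
grip_width: 0.271
```

Call:
move_arm(deltas=[{"linear":[0,0,0.03],"turn":[0,0,0],"claw":1},{"linear":[0,0,0.03],"turn":[0,0,0],"claw":1},{"linear":[0,0,0],"turn":[0,0,0],"claw":1}])

```text
time: 11.93
position: [0.5604, -0.1363, 0.1937]
tool_rot: [2.31, 2.128, 0.002]
ft_force: [-2.8, 1.9, 6.4]
grip_width: 0.272
```

```bash
python3 - <<'E'
from h import *
rel([.5599,-.1372,.1616])
E
```

```text
t 11.93 pos [ 0.5604 -0.1363  0.1937] F [-2.8   1.91  6.4 ] tq [ 0.53  0.55 -0.01] grip 0.272
R [[0.082, 0.997, 0.001], [0.997, -0.082, 0.0], [0.0, 0.001, -1.0]] yaw y -4.71
shares [-0.033 -0.016  1.072]
```

Call:
move_arm(deltas=[{"linear":[0.02,-0.03,0.03],"turn":[0,0,0],"claw":1},{"linear":[0,0,0.03],"turn":[0,0,0],"claw":1},{"linear":[0,0,0.03],"turn":[0,0,0],"claw":1},{"linear":[0,0,0.03],"turn":[0,0,0],"claw":1}])

```text
time: 12.27
position: [0.5597, -0.1366, 0.1891]
tool_rot: [2.31, 2.126, 0.001]
ft_force: [0.5, 0.1, 3.1]
grip_width: 0.271
```

Call:
move_arm(deltas=[{"linear":[0,0,0.03],"turn":[0,0,0],"claw":1},{"linear":[0,0,0.03],"turn":[0,0,0],"claw":1},{"linear":[0,0,0.03],"turn":[0,0,0],"claw":1},{"linear":[0,0,0.03],"turn":[0,0,0],"claw":1},{"linear":[0,0,0.03],"turn":[0,0,0],"claw":1}])

```text
time: 12.68
position: [0.5591, -0.1366, 0.1838]
tool_rot: [2.311, 2.127, 0.0]
ft_force: [-0.4, -0.2, 3.9]
grip_width: 0.275
```

Call:
move_arm(deltas=[{"linear":[0,0,0.03],"turn":[0,0,0],"claw":1},{"linear":[0,0,0.03],"turn":[0,0,0],"claw":1},{"linear":[0,0,0.03],"turn":[0,0,0],"claw":1},{"linear":[0,0,0.03],"turn":[0,0,0],"claw":1},{"linear":[0,0,0.03],"turn":[0,0,0],"claw":1}])

```text
time: 13.1
position: [0.5589, -0.1365, 0.1793]
tool_rot: [-2.311, -2.128, 0.0]
ft_force: [0.4, 0.5, 3.2]
grip_width: 0.271
```

Lateral load is now nearly gone and the plug is sliding at about 5 N.

Call:
move_arm(deltas=[{"linear":[0,0,0.04],"turn":[0,0,0],"claw":1},{"linear":[0,0,0.04],"turn":[0,0,0],"claw":1},{"linear":[0,0,0.04],"turn":[0,0,0],"claw":1},{"linear":[0,0,0.04],"turn":[0,0,0],"claw":1},{"linear":[0,0,0.04],"turn":[0,0,0],"claw":1},{"linear":[0,0,0.04],"turn":[0,0,0],"claw":1}])

```text
time: 13.6
position: [0.5589, -0.1365, 0.172]
tool_rot: [-2.311, -2.128, 0.0]
ft_force: [-0.4, 0.3, 1.7]
grip_width: 0.271
```

Call:
move_arm(deltas=[{"linear":[0,0,0.04],"turn":[0,0,0],"claw":1},{"linear":[0,0,0.04],"turn":[0,0,0],"claw":1},{"linear":[0,0,0.04],"turn":[0,0,0],"claw":1},{"linear":[0,0,0.04],"turn":[0,0,0],"claw":1},{"linear":[0,0,0.04],"turn":[0,0,0],"claw":1},{"linear":[0,0,0.04],"turn":[0,0,0],"claw":1}])

```text
time: 14.1
position: [0.5587, -0.1365, 0.1646]
tool_rot: [-2.311, -2.127, 0.001]
ft_force: [0.6, -0.7, -1.7]
grip_width: 0.277
```

Call:
move_arm(deltas=[{"linear":[0,0,0.03],"turn":[0,0,0],"claw":1},{"linear":[0,0,0.03],"turn":[0,0,0],"claw":1},{"linear":[0,0,0.03],"turn":[0,0,0],"claw":1},{"linear":[0,0,0],"turn":[0,0,0],"claw":1},{"linear":[0,0,0],"turn":[0,0,0],"claw":1},{"linear":[0,0,0],"turn":[0,0,0],"claw":1}])

```text
time: 14.6
position: [0.5588, -0.1365, 0.1622]
tool_rot: [-2.311, -2.127, 0.001]
ft_force: [0.8, -0.2, -1.9]
grip_width: 0.275
```

```bash
python3 - <<'E'
from h import *
rel([.559,-.1365,.157])
a,K,T=grab("scene")
cv2.imwrite("pics/g5.png",cv2.resize(a[140:220,165:245],(600,600),interpolation=2))
E
```

```text
t 14.6 pos [ 0.5588 -0.1365  0.1622] F [ 0.81 -0.18 -1.86] tq [-0.07 -0.17 -0.01] grip 0.275
R [[0.083, 0.997, -0.0], [0.997, -0.083, -0.0], [-0.0, -0.0, -1.0]] yaw y -4.75
shares [0.001 0.007 0.174]
```

View pics/g5.png

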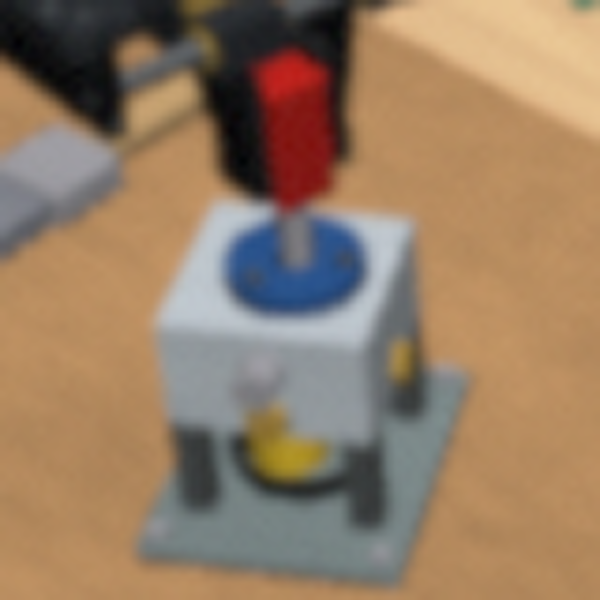

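```bash
python3 - <<'E'
from h import *
a,K,T=grab("scene")
print("plug",px2w(K,T,203,200.7,.019).round(4))
for z in(.008,.019,.030): print(z,w2px(K,T,[.559,-.1365,z]).round(1))
cv2.imwrite("pics/g6.png",cv2.resize(a[186:212,188:222],(680,520),interpolation=2))
E
```

```text
plug [ 0.5737 -0.1343  0.019 ]
0.008 [206.8 200.8]
0.019 [206.5 197.9]
0.03 [206.1 194.9]
```

View pics/g6.png

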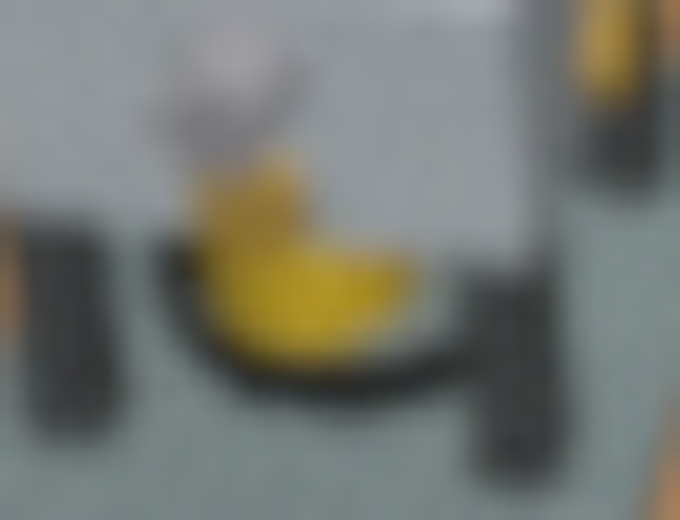

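The plug lies flat inside the black catch ring (crop (310,300)), and the wrist force is back at the rod's own weight, so the plug has dropped. Withdrawing straight up.

Call:
move_arm(deltas=[{"linear":[0,0,-0.1],"turn":[0,0,0],"claw":1},{"linear":[0,0,-0.2],"turn":[0,0,0],"claw":1},{"linear":[0,0,-0.3],"turn":[0,0,0],"claw":1},{"linear":[0,0,-0.3],"turn":[0,0,0],"claw":1},{"linear":[0,0,-0.3],"turn":[0,0,0],"claw":1},{"linear":[0,0,-0.3],"turn":[0,0,0],"claw":1},{"linear":[0,0,-0.3],"turn":[0,0,0],"claw":1},{"linear":[0,0,-0.3],"turn":[0,0,0],"claw":1},{"linear":[0,0,-0.3],"turn":[0,0,0],"claw":1},{"linear":[0,0,-0.3],"turn":[0,0,0],"claw":1},{"linear":[0,0,-0.3],"turn":[0,0,0],"claw":1},{"linear":[0,0,-0.3],"turn":[0,0,0],"claw":1},{"linear":[0,0,0],"turn":[0,0,0],"claw":1},{"linear":[0,0,0],"turn":[0,0,0],"claw":1}])

```text
time: 15.87
position: [0.5593, -0.1365, 0.2619]
tool_rot: [2.311, 2.127, 0.001]
ft_force: [-0.9, 0.3, -0.9]
grip_width: 0.276
```

```bash
python3 - <<'E'
from h import *
rel([.5444,.1642,.2586])
E
```

```text
t 15.87 pos [ 0.5593 -0.1365  0.2619] F [-0.86  0.32 -0.95] tq [-0.06  0.    0.01] grip 0.276
R [[0.083, 0.997, 0.001], [0.997, -0.083, -0.0], [-0.0, 0.001, -1.0]] yaw y -4.74
shares [ 9.948 -1.323  0.105]
```

Call:
move_arm(deltas=[{"linear":[0.6,-0.08,0],"turn":[0,0,0],"claw":1},{"linear":[0.6,-0.08,0],"turn":[0,0,0],"claw":1},{"linear":[0.6,-0.08,0],"turn":[0,0,0],"claw":1},{"linear":[0.6,-0.08,0],"turn":[0,0,0],"claw":1},{"linear":[0.6,-0.08,0],"turn":[0,0,0],"claw":1},{"linear":[0.6,-0.08,0],"turn":[0,0,0],"claw":1},{"linear":[0.6,-0.08,0],"turn":[0,0,0],"claw":1},{"linear":[0.6,-0.08,0],"turn":[0,0,0],"claw":1},{"linear":[0.6,-0.08,0],"turn":[0,0,0],"claw":1},{"linear":[0.6,-0.08,0],"turn":[0,0,0],"claw":1},{"linear":[0.6,-0.08,0],"turn":[0,0,0],"claw":1},{"linear":[0.6,-0.08,0],"turn":[0,0,0],"claw":1},{"linear":[0.6,-0.08,0],"turn":[0,0,0],"claw":1},{"linear":[0.6,-0.08,0],"turn":[0,0,0],"claw":1},{"linear":[0.6,-0.08,0],"turn":[0,0,0],"claw":1},{"linear":[0.6,-0.08,0],"turn":[0,0,0],"claw":1},{"linear":[0.35,-0.04,0],"turn":[0,0,0],"claw":1},{"linear":[0,0,0],"turn":[0,0,0],"claw":1},{"linear":[0,0,0],"turn":[0,0,0],"claw":1},{"linear":[0,0,0],"turn":[0,0,0],"claw":1}])

```text
time: 17.53
position: [0.5445, 0.1626, 0.2609]
tool_rot: [2.313, 2.125, -0.002]
ft_force: [-0.3, 0.1, -1.4]
grip_width: 0.274
```

Call:
move_arm(deltas=[{"linear":[0,0,0.5],"turn":[0,0,0],"claw":1},{"linear":[0,0,0.5],"turn":[0,0,0],"claw":1},{"linear":[0,0,0.5],"turn":[0,0,0],"claw":1},{"linear":[0,0,0.5],"turn":[0,0,0],"claw":1},{"linear":[0,0,0.5],"turn":[0,0,0],"claw":1},{"linear":[0,0,0.3],"turn":[0,0,0],"claw":1},{"linear":[0,0,0],"turn":[0,0,0],"claw":1},{"linear":[0,0,0],"turn":[0,0,0],"claw":1},{"linear":[0,0,0],"turn":[0,0,0],"claw":1}])

```text
time: 18.28
position: [0.5449, 0.164, 0.1782]
tool_rot: [2.312, 2.126, 0.002]
ft_force: [-0.1, -0.0, -1.4]
grip_width: 0.27
```

```bash
python3 - <<'E'
from h import *
rel([.5444,.1642,.1246])
a,K,T=grab("scene")
cv2.imwrite("pics/g7.png",cv2.resize(a[195:275,255:335],(600,600),interpolation=2))
E
```

```text
t 18.28 pos [0.5449 0.164  0.1782] F [-0.07 -0.04 -1.41] tq [ 0.   -0.06  0.02] grip 0.27
R [[0.083, 0.997, 0.001], [0.997, -0.083, 0.0], [0.0, 0.001, -1.0]] yaw y -4.79
shares [ 0.004 -0.02   1.788]
```

View pics/g7.png

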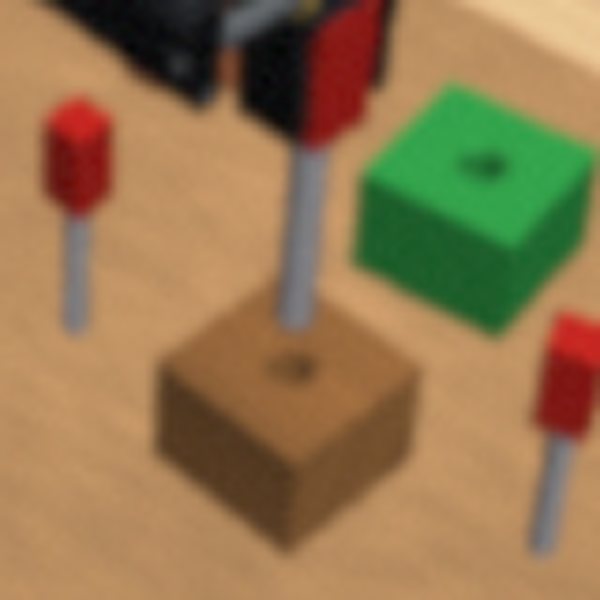

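The tip (crop (296,328)) is right above the brown holder's hole (292,368). Lowering with a light touch.

Call:
move_arm(deltas=[{"linear":[0,-0.02,0.2],"turn":[0,0,0],"claw":1},{"linear":[0,0,0.2],"turn":[0,0,0],"claw":1},{"linear":[0,0,0.06],"turn":[0,0,0],"claw":1},{"linear":[0,0,0.06],"turn":[0,0,0],"claw":1},{"linear":[0,0,0.06],"turn":[0,0,0],"claw":1},{"linear":[0,0,0.06],"turn":[0,0,0],"claw":1},{"linear":[0,0,0.06],"turn":[0,0,0],"claw":1},{"linear":[0,0,0],"turn":[0,0,0],"claw":1},{"linear":[0,0,0],"turn":[0,0,0],"claw":1}])

```text
time: 19.08
position: [0.544, 0.1643, 0.1563]
tool_rot: [2.311, 2.127, 0.001]
ft_force: [0.3, -0.4, -2.6]
grip_width: 0.272
```

Call:
move_arm(deltas=[{"linear":[0,0,0.1],"turn":[0,0,0],"claw":1},{"linear":[0,0,0.1],"turn":[0,0,0],"claw":1},{"linear":[0,0,0],"turn":[0,0,0],"claw":1},{"linear":[0,0,0],"turn":[0,0,0],"claw":1}])

```text
time: 19.42
position: [0.544, 0.1642, 0.1501]
tool_rot: [2.311, 2.127, 0.001]
ft_force: [2.4, 0.8, -2.9]
grip_width: 0.275
```

Call:
move_arm(deltas=[{"linear":[0,0.02,0.1],"turn":[0,0,0],"claw":1},{"linear":[0,0,0.1],"turn":[0,0,0],"claw":1},{"linear":[0,0,0.1],"turn":[0,0,0],"claw":1},{"linear":[0,0,0.1],"turn":[0,0,0],"claw":1},{"linear":[0,0,0],"turn":[0,0,0],"claw":1},{"linear":[0,0,0],"turn":[0,0,0],"claw":1}])

```text
time: 19.92
position: [0.5442, 0.1641, 0.1379]
tool_rot: [-2.311, -2.127, 0.0]
ft_force: [2.5, 0.8, -3.5]
grip_width: 0.273
```

Call:
move_arm(deltas=[{"linear":[0,0,0.1],"turn":[0,0,0],"claw":1},{"linear":[0,0,0.1],"turn":[0,0,0],"claw":1},{"linear":[0,0,0.1],"turn":[0,0,0],"claw":1},{"linear":[0,0,0.05],"turn":[0,0,0],"claw":1},{"linear":[0,0,0],"turn":[0,0,0],"claw":1},{"linear":[0,0,0],"turn":[0,0,0],"claw":1}])

```text
time: 20.42
position: [0.5442, 0.1641, 0.1275]
tool_rot: [-2.311, -2.128, 0.0]
ft_force: [3.3, -0.2, -3.6]
grip_width: 0.272
```

```bash
python3 - <<'E'
from h import *
rel([.5444,.1642,.1246])
E
```

```text
t 20.42 pos [0.5442 0.1641 0.1275] F [ 3.25 -0.21 -3.56] tq [-0.02 -0.77  0.02] grip 0.272
R [[0.083, 0.997, -0.0], [0.997, -0.083, -0.0], [-0.0, -0.0, -1.0]] yaw y -4.75
shares [0.002 0.007 0.097]
```

Nearly home. Two or three more millimetres down, then open gradually.

Call:
move_arm(deltas=[{"linear":[0,0.01,0.04],"turn":[0,0,0],"claw":1},{"linear":[0,0,0.04],"turn":[0,0,0],"claw":1},{"linear":[0,0,0.02],"turn":[0,0,0],"claw":1},{"linear":[0,0,0],"turn":[0,0,0],"claw":1},{"linear":[0,0,0],"turn":[0,0,0],"claw":1}])

```text
time: 20.83
position: [0.5443, 0.1642, 0.1246]
tool_rot: [-2.311, -2.127, 0.001]
ft_force: [0.7, 0.3, -1.9]
grip_width: 0.269
```

Call:
move_arm(deltas=[{"linear":[0,0,0],"turn":[0,0,0],"claw":0.7},{"linear":[0,0,0],"turn":[0,0,0],"claw":0.6},{"linear":[0,0,0],"turn":[0,0,0],"claw":0.5},{"linear":[0,0,0],"turn":[0,0,0],"claw":0.4},{"linear":[0,0,0],"turn":[0,0,0],"claw":0.3},{"linear":[0,0,0],"turn":[0,0,0],"claw":0.3},{"linear":[0,0,0],"turn":[0,0,0],"claw":0.3},{"linear":[0,0,0],"turn":[0,0,0],"claw":0.3}])

```text
time: 21.5
position: [0.5445, 0.1642, 0.1249]
tool_rot: [2.311, 2.128, -0.0]
ft_force: [-0.5, -0.3, 0.5]
grip_width: 0.681
```

Call:
move_arm(deltas=[{"linear":[0,0,-0.2],"turn":[0,0,0],"claw":0.3},{"linear":[0,0,-0.4],"turn":[0,0,0],"claw":0.3},{"linear":[0,0,-0.6],"turn":[0,0,0],"claw":0.3},{"linear":[0,0,-0.6],"turn":[0,0,0],"claw":0.3},{"linear":[0,0,-0.6],"turn":[0,0,0],"claw":0.3},{"linear":[0,0,-0.6],"turn":[0,0,0],"claw":0.3},{"linear":[0,0,-0.6],"turn":[0,0,0],"claw":0.3},{"linear":[0,0,-0.6],"turn":[0,0,0],"claw":0.3},{"linear":[-0.6,-0.3,0],"turn":[0,0,0],"claw":0.3},{"linear":[-0.6,-0.5,0],"turn":[0,0,0],"claw":0.3},{"linear":[-0.6,-0.5,0],"turn":[0,0,0],"claw":0.3},{"linear":[-0.6,-0.5,0],"turn":[0,0,0],"claw":0.3},{"linear":[-0.6,-0.5,0],"turn":[0,0,0],"claw":0.3},{"linear":[0,0,0],"turn":[0,0,0],"claw":0.3},{"linear":[0,0,0],"turn":[0,0,0],"claw":0.3},{"linear":[0,0,0],"turn":[0,0,0],"claw":0.3},{"linear":[0,0,0],"turn":[0,0,0],"claw":0.3},{"linear":[0,0,0],"turn":[0,0,0],"claw":0.3}])

```text
time: 23.0
position: [0.4688, 0.0814, 0.2511]
tool_rot: [-2.309, -2.129, -0.001]
ft_force: [0.8, 0.6, -0.0]
grip_width: 0.698
```

```bash
python3 - <<'E'
from h import *
rel([.5444,.1642,.1246])
a,K,T=grab("scene")
i0=np.load("scene0.npz")["i"]
W=np.hstack([cv2.resize(i[150:280,175:345],(400,306),interpolation=2) for i in(i0,a)])
cv2.imwrite("pics/g8.png",W)
h=cv2.cvtColor(a[195:245,280:310],cv2.COLOR_BGR2HSV);m=cv2.inRange(h,(0,150,90),(8,255,255));n,l,st,ce=cv2.connectedComponentsWithStats(m);k=1+st[1:,4].argmax();print(ce[k]+[280,195],st[k])
E
```

```text
t 23.0 pos [0.4688 0.0814 0.2511] F [ 0.82  0.63 -0.02] tq [-0.01 -0.07  0.08] grip 0.698
R [[0.081, 0.997, 0.0], [0.997, -0.081, 0.001], [0.001, 0.0, -1.0]] yaw y -4.63
shares [2.951 2.289 4.219]
[295.71003717 219.11152416] [  9  13  15  23 269]
```

View pics/g8.png

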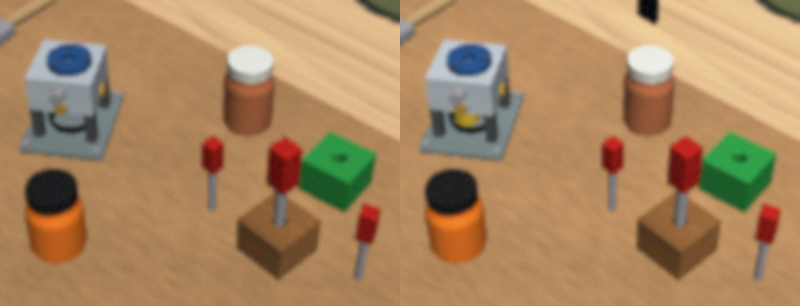

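The before/after pictures match. The rod is back in the brown holder, with its handle at px (295.7,219.1) against (295.4,219.4) at the start. The plug is in the catch ring, the bystanders in view haven't moved, and the gripper is clear. Handing in.

```bash
python3 -c "
from h import *
print(ctrl.close_job())"
```

```text
the job is handed in; nothing more can be done
None
```

I pushed the plug out with the large red-handled rod, put the rod back in the brown wooden holder, let go, and handed the job in at about 23 s. No verdict was reported.

- **Entry and push:** The tip went into the guide ring on the first try, with no axial contact felt, so no feel search was needed. The plungers gave at roughly 14 N of push. Sideways load on the rod peaked at about 5 N and nearly vanished after I shifted it about 1 mm. Forces were read at the end of each move, so brief peaks in between were not seen.
- **Plug:** The last picture shows it lying flat in the catch ring. It appears to sit a few mm off-centre by eye, and the block partly hides it.
- **Rod:** It went back down to the height and position at which I first gripped it, within 0.2 mm. In the last picture its handle is within 0.5 px of where it started.
- **Bystanders:** The two jars and the two small rods near the work look unmoved. The brush and the scraper were mostly outside the last crop and were not rechecked, but the arm stayed away from them.
- **Disagreement:** By-eye readings from the scene camera were about 3 mm off the arm's own position at the holder. I relied on the arm's recorded position there.

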